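# Open the tight lid of a nut jar

### The job

Open the glass jar of nuts that stands on the dark non-slip mat: lean firmly on its lid so that the jar sits fast and does not turn on the mat, and unscrew the tight lid anticlockwise, stopping once its thread lets go and before the next thread catches. Then lift the lid straight off and finish holding it level, clear of and just above the jar's mouth, with the jar still standing where it was on the mat and the other things left alone. Do not put the lid down: the job ends with it in the gripper.

Things in the scene. Friction and masses are not known exactly. Their poses are not given: they have to be found in the camera images.
- jar: round clear glass jar full of hazelnuts, upright on the mat, about 0.5 kg with its lid; body 68 mm across up to 64 mm height, shoulder tapering to 77 mm height, neck 49 mm across, flat rim (mouth) at 94 mm height. Origin: centre of its underside, z up. Loose: only its weight, friction and what presses down on it keep it in place on the mat
- jar_mouth (a point): centre of the jar's rim, 94 mm above its underside. Three interrupted glass threads under the rim hold the lid's three lugs: the lid comes free 45 to 60 degrees anticlockwise (seen from above) of where it starts, can then be lifted straight up, and runs into the next threads beyond 90 degrees. Clockwise it soon meets a stop
- lid: bare steel twist-off lid of that jar, 60 mm across, 17.5 mm high, 40 g, over the rim. Origin: centre of its open lower edge, z up through its top; screwed on, the origin is 80 mm above the jar's underside, and within 2 mm of that while it turns free. At the start its x axis points 30 to 40 degrees clockwise of the jar's x axis
- lid_top (a point): centre of the lid's flat top. The lid is tight: about 0.45 N m of friction at the start. Pressing it down by 12 to 20 N (lid gripped by its edge and pushed down) eases the thread and keeps the jar from turning with it; turned without pressing, the whole jar spins on the mat. A grip of 40 to 60 N does not slip
- mat: dark grey square silicone non-slip mat, 200 x 200 mm, 4 mm thick, stuck fast to the worktop. Origin: centre of its underside, on the worktop; the jar's x axis is parallel to the mat's x axis at the start
- bowl: bystander: white bowl, 130 mm across, 55 mm high; origin at the centre of its underside
- mug: bystander: blue mug, 80 mm across, 92 mm high; origin at the centre of its underside
- spoon: bystander: steel spoon lying flat, 190 mm long; origin at its middle
There are look-alikes about, which are no part of the job. What is shaped like the jar but brown or red is not meant.

How it is judged:
On the way, in this order (a step that is already met when the one before it is completed fails the run):
1. the lid, still screwed on, is borne down on so that the jar presses on the mat with more than 15 N (its own weight is about 5 N) (contact force between jar and mat above 15 N and contact force between the fingers and lid above 2 N and z of lid in the frame of jar below 0.0815 m), for 0.2 s.
2. the lid's thread has let go: lid lifted more than 6 mm from its place while the jar stays down on the mat (z of lid in the frame of jar above 0.086 m and contact force between jar and mat above 2 N), for 0.1 s.
At the end, for the whole second after the job is handed in: the lid is gripped in the fingers, still and level (within 0.2 rad), off the jar and touching nothing else, its lower edge 3 to 40 mm above the jar's rim and centred over it within 20 mm; the jar stands upright on the mat, untouched, within 20 mm and 0.35 rad (20 degrees) of where it stood (z of lid in the frame of jar between 0.097 and 0.134 m and horizontal distance between lid and jar below 0.02 m and angle between lid's own z axis and vertical below 0.2 rad and contact force between the fingers and lid above 2 N and contact force between each of lid, the arm, the fingers and jar below 0.05 N and linear speed of lid below 0.02 m/s and contact force between jar and mat above 2 N and angle between jar's own z axis and vertical below 0.05 rad and distance of jar from where it was at the start of the episode below 0.02 m and angle between the x axis of jar and the x axis of mat, either way round below 0.35 rad); the arm keeps its last pose, push and grip.
It fails at once if the jar turns on the mat by more than 0.35 rad (angle between the x axis of jar and the x axis of mat, either way round above 0.35 rad).
It fails at once if the jar is lifted off the mat or tipped (z of jar in the frame of mat above 0.012 m or angle between jar's own z axis and vertical above 0.15 rad).
It fails at once if the lid is turned on past the point of release, by more than about 110 degrees in all (angle between the x axis of lid and the x axis of jar, either way round above 1.31 rad).
It fails at once if a bystander is moved by more than 20 mm (distance of any of bowl, mug, spoon from where it was at the start of the episode above 0.02 m).
It also fails if it takes over 38 s, if anything falls off the work surface, if the arm or the gripper's body presses on something with over 40 N, if the wrist force passes 120 N, or if a joint passes its speed limit or range.

### The arm

A 7-joint arm with a two-finger parallel gripper is mounted at the origin on the work surface. World frame = base frame: x ahead of the robot, y to its left, z up, the work surface at z = 0. Lengths are in m, angles in rad, forces in N, time in s.
With the tool pointing down it reaches from about 0.425 to 0.875 m from the base axis. Payload 4.7 kg.
Tool frame: the origin (TCP) lies on the centre line of the jaws, within the pads' length; the fingertips stand 14 mm ahead of it and the grasp point (between the pads) lies 5 mm behind it; z points along the fingers, x is the direction in which the jaws open and shut, and the axes are right-handed (so a half turn about z gives the same grasp; the last joint's range is limited). The gripper opens to 87 mm and grips with 3 to 60 N. Pads are 19 mm wide; open, the fingers measure 117 mm over their backs; the gripper's body (75 mm by 190 mm) begins 51 mm behind the grasp point.
Start: joints at [1.316, 0.321, -0.07, 1.45, 0.023, 1.371, -0.057], TCP at [0.173, -0.627, 0.237] pointing down, gripper open.
Joint ranges: [-2.86, 2.86], [-0.3, 2.09], [-1.38, 1.24], [0.06, 2.45], [-1.56, 4.7], [0.09, 2.05], [-2.69, 2.69]. Speed limits (rad/s): [2.57, 2.57, 3.14, 3.14, 3.14, 3.14, 3.14].

### API

Orientations are given as a rotation vector (axis times angle).
In Python, from bench import ctrl gives the robot as it stands.
- The arm moves only by the tool drive_tool, never from a script. Its argument "rows" is a list that holds one entry, the list of rows, each a list of 5 numbers: the shift along the tool's x, y, z scaled (see below), then the turn about the tool's z scaled (see below), then the closure in counts, from 0 (fully open) to 255 (shut). In form: [[[dx, dy, dz, spin, jaw], ...]]. A call has 1 to 20 rows; each row is the pose to reach, as a shift and turn from the pose commanded when the call began, along the tool's axes at that moment, turning the shorter way round; what a row does not reach only later rows make up. The controller multiplies each number of a shift by 300 mm and each number of a turn by pi rad. A row lasts 1/8 s, in which the tool goes at most 62.5 mm and 10.7 degrees, less where a joint would pass 70% of its speed; a pose out of reach is approached as far as the arm can. A call with a number of a shift or a turn outside -1 to 1 is refused whole. A call with a gripper value outside its range is refused whole. The fingers move at their own pace and stop on an object; "grip_force" is the grip in N (left out, the last holds). Time passes only in rows, so rows that repeat a pose let the fingers close. It gives the time, the measured TCP pose, the force and the opening at its end, in the units of the state.
- ctrl.get_state(): the state, without advancing time (a new reading comes with each control period).
- ctrl.get_image(name): name is "side" or "top"; returns a dict with "img" (400x640x3 uint8, blue, green, red), "camera_matrix" (3x3 intrinsics, pixels), "R" (3x3) and "t" (3): a world point X has camera coordinates R X + t. Camera axes: x right, y down, z forward; pixel columns grow to the right and rows downward; lengths in m; the calibration is good to about 2 mm. A picture is of the moment at which its call begins. There is no depth.
- ctrl.close_job(): hands the job in, once; it reports no verdict.
The state is a dict: "time": time; "joint_positions": joint angles; "qd": joint speeds; "joint_torque": joint torques, N m; "position": TCP position; "tool_rot": TCP orientation; "ft_force": force on the tool from outside, world axes, zero at the start; "torque": the same for the moment, N m; "grip_width": opening from 0.0 (shut) to 1.0 (fully open).
Only numpy, scipy, OpenCV 4.12 (cv2) and the standard library are available. Lean on these libraries where they do the work, as an engineer would, in place of code of your own. Each camera call takes 0.05 s, during which the arm holds its last target.

## Working session

There is one attempt and no reset: what is moved stays moved. The work goes in short steps, Python scripts to look and compute and a tool call to move; the robot and the scene stay as the last step left them, time stands still between calls to the robot, and variables do not carry over. Pictures are saved under pics/ and viewed, and the job is handed in when it is done.

Besides the shell and the picture viewer there is one more tool, called as name(argument=value, ...) on one line, values as JSON. drive_tool: Moves the arm, as the interface text tells. Its arguments: {"type":"object","properties":{"rows":{"type":"array"},"grip_force":{"type":"number"}},"required":["rows"]}

```bash
mkdir -p pics; ls; python3 - <<'E'
from bench import ctrl
import cv2,numpy as np
s=ctrl.get_state()
for k in ('time','position','tool_rot','ft_force','torque','grip_width','joint_positions'): print(k,np.round(s[k],4))
for n in('side','top'):
    d=ctrl.get_image(n); cv2.imwrite(f'pics/{n}0.png',d['img']); np.savez(f'{n}0.npz',**d)
    print(n,np.round(d['camera_matrix'],1).tolist(),np.round(d['R'],3).tolist(),np.round(d['t'],3))
E
```

```text
pics
time 0.0
position [ 0.1724 -0.6262  0.2354]
tool_rot [-2.4982  1.9031  0.0025]
ft_force [-0.5563 -0.7224  0.5247]
torque [ 0.0515  0.0183 -0.0182]
grip_width 0.9993
joint_positions [ 1.3161  0.3219 -0.0701  1.4517  0.0226  1.3708 -0.0569]
side [[379.7, 0.0, 321.6], [0.0, 379.7, 199.8], [0.0, 0.0, 1.0]] [[0.995, -0.103, -0.018], [-0.071, -0.538, -0.84], [0.076, 0.836, -0.543]] [-0.552  0.147  0.947]
top [[510.8, 0.0, 326.1], [0.0, 510.8, 201.3], [0.0, 0.0, 1.0]] [[0.024, -1.0, -0.008], [-0.995, -0.023, -0.102], [0.102, 0.01, -0.995]] [0.054 0.558 1.36 ]
```

View pics/side0.png

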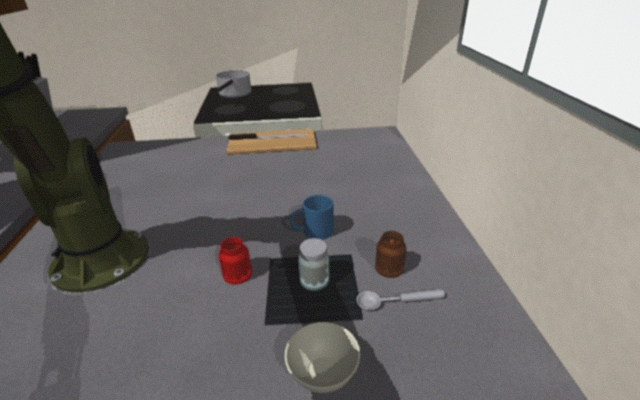

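View pics/top0.png

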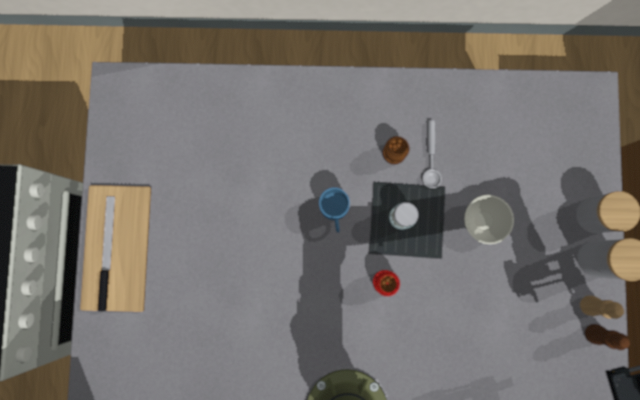

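Three things could be taken for the jar: clear with a steel lid, side (314,265) / top (405,215), on the mat; red, side (236,260) / top (387,282); brown, side (391,254) / top (396,150). The clear one on the dark mat fits the description. Next I'll check it in a close crop and measure it.

```bash
python3 - <<'E'
import cv2,numpy as np
a=np.load('side0.npz')['img'];b=np.load('top0.npz')['img']
A=cv2.resize(a[225:325,255:365],None,fx=4,fy=4,interpolation=cv2.INTER_CUBIC)[:400,:400]
B=cv2.resize(b[170:270,355:455],None,fx=4,fy=4,interpolation=cv2.INTER_CUBIC)
cv2.imwrite('pics/crop0.png',np.hstack([A,B]))
for im,(r0,r1,c0,c1) in((a,(236,292,296,332)),(b,(198,234,384,424))):
    g=im[r0:r1,c0:c1].min(2); print(r0,c0); print(g[::2,::2])
E
```

```text
236 296
[[ 63  57  56  57  57  44  32  30  35  40  41  36  41  46  38  38  41  58]
 [ 58  59  57  59  55  59  86  89 108 111 101  88  67  50  56  66  95 105]
 [ 57  62  55  60 100 137 151 152 153 150 156 159 142 121 110 107 106 104]
 [ 56  50  63 109 150 162 153 157 150 157 155 155 154 158 134 109 104 102]
 [ 54  52  99 152 158 153 156 156 155 153 156 152 154 156 154 124 108 109]
 [ 47  47 133 157 155 156 158 151 154 150 153 150 151 151 159 128 111 113]
 [ 47  50 128 149 147 156 158 155 155 156 155 157 158 152 156 118 103 111]
 [ 47  46  93 152 155 154 159 155 155 151 154 154 151 150 137  89 111 109]
 [ 46  49  64 130 151 151 155 148 150 156 155 150 150 136  99  82 109 106]
 [ 49  52  70  90 141 146 150 151 149 147 150 139 121  97  84  84  95 103]
 [ 41  64  89  75  91 126 128 136 142 133 119 106  94  84  75  90  75  52]
 [ 26  54 112 101  79 104 123 115 113 114 109  92  88  90  95  90  81  41]
 [ 25  58 112 130 114  98 103 118 116 114 100  96 100 109 103 100  83  38]
 [ 19  56 108 135 134 134 127 139 134 137 132 121 115 112 101 101  71  26]
 [ 12  50  94 117 135 141 143 138 143 137 
[... 1847 characters left out ...]
 168  98
   36  35]
 [ 32  33  48 109 110 108 153 174 174 173 173 174 175 174 172 171 154  75
   33  35]
 [ 32  36  39  94 116 107 128 167 174 174 173 172 173 174 173 169 129  49
   34  35]
 [ 32  34  34  72 122 111 113 139 167 173 172 171 171 172 171 151  78  38
   35  35]
 [ 31  35  32  42  94 112 118 119 133 157 166 169 162 155 141  87  42  38
   34  36]
 [ 31  35  33  31  52  95 125 130 129 127 137 137 127 104  73  40  37  39
   33  37]
 [ 33  35  33  30  32  41  73 100 110 116 112  96  74  49  36  35  39  39
   37  34]
 [ 32  36  34  31  32  33  36  38  46  50  45  42  37  34  34  36  40  38
   34  36]
 [ 32  36  31  34  31  34  40  34  36  35  36  39  38  35  35  37  38  38
   35  34]]
```

View pics/crop0.png

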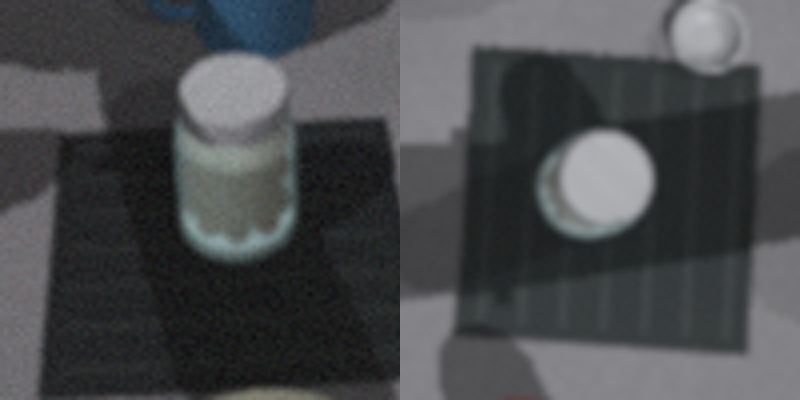

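The crop shows a clear glass jar with nuts and a plain steel lid, on the ribbed dark mat: the right one. Lid disc centre is about (314,250) in side and (405,214) in top.

```bash
cat > h.py <<'E'
import cv2,numpy as np
def load(n): 
    d=np.load(n); return d['img'],d['camera_matrix'],d['R'],d['t']
def ray(px,K,R,t):
    d=R.T@np.linalg.inv(K)@np.array([px[0],px[1],1.]); return -R.T@t,d
def onz(px,K,R,t,z):
    o,d=ray(px,K,R,t); return o+d*(z-o[2])/d[2]
def tri(r1,r2):
    A=np.stack([r1[1],-r2[1]],1); s=np.linalg.lstsq(A,r2[0]-r1[0],rcond=None)[0]
    p=r1[0]+s[0]*r1[1];q=r2[0]+s[1]*r2[1]; return (p+q)/2,np.linalg.norm(p-q)
E
python3 - <<'E'
from h import *
C={}
for n,(r0,r1,c0,c1),th in(('side',(236,262,296,329),138),('top',(198,228,390,424),142)):
    im,K,R,t=load(n+'0.npz'); im=cv2.resize(im,None,fx=4,fy=4,interpolation=cv2.INTER_CUBIC)
    g=cv2.GaussianBlur(im.min(2),(0,0),3); m=np.zeros_like(g); m[4*r0:4*r1,4*c0:4*c1]=(g[4*r0:4*r1,4*c0:4*c1]>th)*255
    k,_=cv2.findContours(m,cv2.RETR_EXTERNAL,cv2.CHAIN_APPROX_NONE); k=max(k,key=cv2.contourArea)
    e=cv2.fitEllipse(cv2.convexHull(k)); c=(np.array(e[0])-1.5)/4
    print(n,c,np.array(e[1])/4,e[2]); C[n]=(c,K,R,t)
p,gap=tri(ray(*C['side']),ray(*C['top'])); print('lid_top',p,gap)
for n in C: print(n,'on z=.1015',onz(*C[n],.1015))
# mat, others in top
im,K,R,t=load('top0.npz'); hsv=cv2.cvtColor(im,cv2.COLOR_BGR2HSV)
# mat corners from crop (x4, offset 355,170)
for cx,cy in((475-400,47),(758-400,68),(747-400,352),(457-400,335)):
    print('mat corner',onz((355+cx/4,170+cy/4),K,R,t,.004).round(3))
for nm,px,z in(('mug top',(335,202),.092),('bowl',(489,219),.055),('red',(387,282),.098),('brown',(396,149),.098),('spoonend',(431,178),.01),('spoonhandle',(431,120),.01)):
    print(nm,onz(px,K,R,t,z).round(3))
E
```

```text
side [312.77947998 247.13815308] [16.67149353 24.91067886] 81.26825714111328
top [405.99530029 214.30311584] [21.71564293 22.46314812] 170.98097229003906
lid_top [ 0.52174994 -0.14013731  0.09954507] 0.0029418247846504132
side on z=.1015 [ 0.52309031 -0.14231796  0.1015    ]
top on z=.1015 [ 0.52011718 -0.13984572  0.1015    ]
mat corner [ 0.616 -0.064  0.004]
mat corner [ 0.606 -0.26   0.004]
mat corner [ 0.411 -0.253  0.004]
mat corner [ 0.417 -0.055  0.004]
mug top [0.549 0.043 0.092]
bowl [ 0.516 -0.366  0.055]
red [ 0.347 -0.094  0.098]
brown [ 0.69  -0.113  0.098]
spoonend [ 0.63  -0.222  0.01 ]
spoonhandle [ 0.794 -0.221  0.01 ]
```

```bash
cat > rel.py <<'E'
import sys,numpy as np
from scipy.spatial.transform import Rotation as Ro
from bench import ctrl
s=ctrl.get_state(); R=Ro.from_rotvec(s['tool_rot']).as_matrix()
t=np.array(list(map(float,sys.argv[1:4])))
print('t',s['time'],'pos',np.round(s['position'],4),'ft',np.round(s['ft_force'],2),'tq',np.round(s['torque'],2),'w',round(s['grip_width'],3),'q',np.round(s['joint_positions'],2))
print('x',R[:,0].round(3),'z',R[:,2].round(3),'yaw',np.degrees(np.arctan2(R[1,0],R[0,0])).round(1))
print('shift/0.3',(R.T@(t-s['position'])/.3).round(4))
E
python3 rel.py 0.522 -0.1405 0.15
```

```text
t 0.1 pos [ 0.1724 -0.6262  0.2356] ft [-0.01 -0.07 -0.24] tq [-0.01  0.03  0.05] w 1.001 q [ 1.32  0.32 -0.07  1.45  0.02  1.37 -0.06]
x [ 0.266 -0.964 -0.002] z [-0.001  0.002 -1.   ] yaw -74.6
shift/0.3 [-1.251  -1.5534  0.2872]
```

drive_tool(rows=[[[-0.07,-0.09,0,0,0],[-0.17,-0.21,0,0,0],[-0.27,-0.34,0,0,0],[-0.37,-0.46,0,0,0],[-0.47,-0.58,0,0,0],[-0.57,-0.71,0,0,0],[-0.67,-0.83,0,0,0],[-0.77,-0.96,0,0,0]]], grip_force=50)

```text
time: 1.1
position: [0.3893, -0.3261, 0.2362]
tool_rot: [2.498, -1.904, -0.001]
ft_force: [-0.1, -0.3, 0.3]
grip_width: 1.0
```

```bash
python3 rel.py 0.522 -0.1405 0.15
```

```text
t 1.1 pos [ 0.3893 -0.3261  0.2362] ft [-0.15 -0.29  0.32] tq [-0.01 -0.01 -0.02] w 1.0 q [ 0.97  0.03 -0.33  1.79  0.01  1.32 -0.67]
x [ 0.265 -0.964 -0.   ] z [-0. -0. -1.] yaw -74.6
shift/0.3 [-0.4792 -0.5908  0.2872]
```

drive_tool(rows=[[[-0.1,-0.12,0,0,0],[-0.2,-0.24,0,0,0],[-0.29,-0.36,0.04,0,0],[-0.38,-0.47,0.12,0,0],[-0.44,-0.55,0.2,0,0],[-0.47,-0.58,0.26,0,0],[-0.479,-0.591,0.287,0,0],[-0.479,-0.591,0.287,0,0],[-0.479,-0.591,0.287,0,0]]])

```text
time: 2.22
position: [0.5217, -0.1434, 0.1512]
tool_rot: [2.497, -1.906, 0.002]
ft_force: [1.1, 1.1, 0.3]
grip_width: 1.003
```

```bash
python3 rel.py 0.522 -0.1405 0.096; python3 - <<'E'
from bench import ctrl
import cv2,numpy as np
o=[]
for n in('side','top'):
    d=ctrl.get_image(n); np.savez(f'{n}1.npz',**d); im=d['img']
    r,c=(150,240) if n=='side' else (140,330)
    o.append(cv2.resize(im[r:r+160,c:c+150],None,fx=2.6,fy=2.6,interpolation=cv2.INTER_CUBIC))
cv2.imwrite('pics/c1.png',np.hstack(o))
E
```

```text
t 2.225 pos [ 0.5217 -0.1434  0.1512] ft [1.09 1.08 0.33] tq [-0.04 -0.05 -0.06] w 1.003 q [ 0.7   0.19 -0.53  1.82  0.1   1.16 -1.17]
x [ 0.264 -0.965  0.001] z [ 0.001 -0.001 -1.   ] yaw -74.7
shift/0.3 [-0.0094 -0.0035  0.1841]
```

View pics/c1.png

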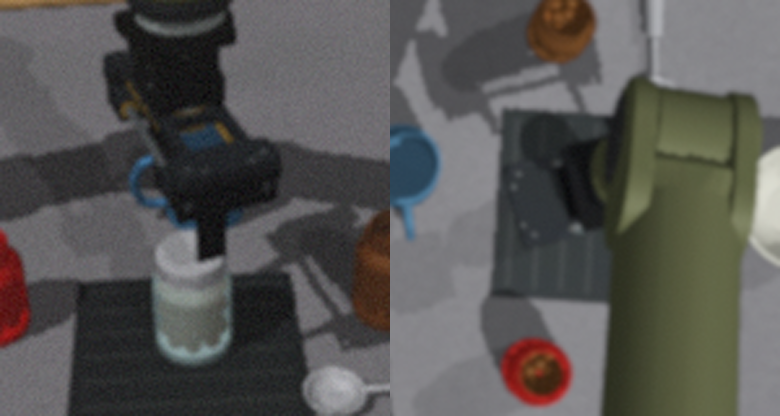

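drive_tool(rows=[[[-0.008,-0.003,0.04,0,0],[-0.01,-0.003,0.09,0,0],[-0.01,-0.003,0.13,0,0],[-0.01,-0.003,0.16,0,0],[-0.01,-0.003,0.18,0,0],[-0.01,-0.003,0.184,0,0],[-0.01,-0.003,0.184,0,0]]])

```text
time: 3.2
position: [0.522, -0.1388, 0.0955]
tool_rot: [-2.499, 1.904, -0.001]
ft_force: [-0.4, 0.8, -0.6]
grip_width: 1.007
```

```bash
python3 rel.py 0.522 -0.1405 0.096; python3 - <<'E'
from bench import ctrl
import cv2,numpy as np
d=ctrl.get_image('side'); im=d['img']
cv2.imwrite('pics/c2.png',cv2.resize(im[210:310,250:390],None,fx=5,fy=5,interpolation=cv2.INTER_CUBIC))
E
```

```text
t 3.2 pos [ 0.522  -0.1388  0.0955] ft [-0.35  0.76 -0.63] tq [-0.03 -0.    0.02] w 1.007 q [ 0.69  0.25 -0.53  1.87  0.14  1.06 -1.2 ]
x [ 0.266 -0.964  0.   ] z [ 0. -0. -1.] yaw -74.6
shift/0.3 [ 0.0055  0.0014 -0.0018]
```

View pics/c2.png

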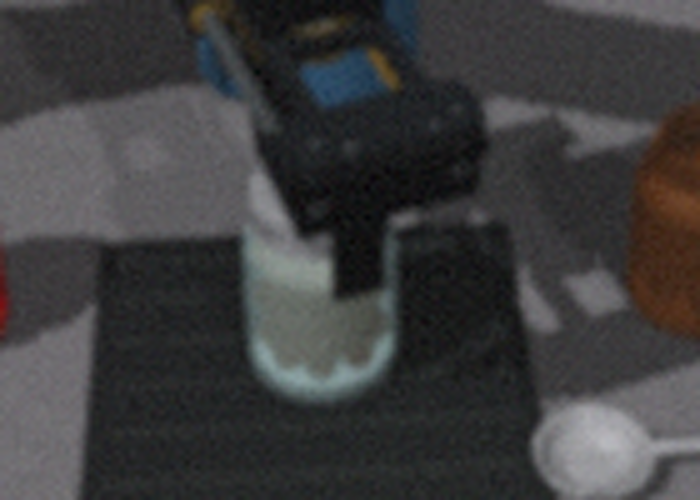

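drive_tool(rows=[[[0.005,0.001,-0.001,0,0],[0.005,0.001,-0.001,0,60],[0.005,0.001,-0.001,0,100],[0.005,0.001,-0.001,0,255],[0.005,0.001,-0.001,0,255],[0.005,0.001,-0.001,0,255],[0.005,0.001,-0.001,0,255],[0.005,0.001,-0.001,0,255],[0.005,0.001,-0.001,0,255]]], grip_force=52)

```text
time: 4.38
position: [0.5218, -0.1399, 0.0955]
tool_rot: [-2.499, 1.903, 0.0]
ft_force: [-0.7, 2.5, 1.3]
grip_width: 0.684
```

```bash
python3 rel.py 0.522 -0.1405 0.096
```

```text
t 4.375 pos [ 0.5218 -0.1399  0.0955] ft [-0.75  2.46  1.32] tq [0.56 0.26 0.  ] w 0.684 q [ 0.69  0.25 -0.53  1.87  0.14  1.06 -1.2 ]
x [ 0.266 -0.964 -0.   ] z [-0.  0. -1.] yaw -74.6
shift/0.3 [ 0.002  -0.0001 -0.0015]
```

Gripped: the opening is 59.5 mm, which is the lid's width. Now press down gradually.

drive_tool(rows=[[[0,0,0.002,0,255],[0,0,0.003,0,255],[0,0,0.003,0,255],[0,0,0.003,0,255]]])

```text
time: 4.88
position: [0.522, -0.1399, 0.0954]
tool_rot: [-2.499, 1.903, -0.0]
ft_force: [-2.2, 2.9, 7.0]
grip_width: 0.685
```

drive_tool(rows=[[[0,0,0.002,0,255],[0,0,0.004,0,255],[0,0,0.005,0,255],[0,0,0.005,0,255],[0,0,0.005,0,255]]])

```text
time: 5.5
position: [0.5224, -0.14, 0.0953]
tool_rot: [2.499, -1.903, 0.001]
ft_force: [-4.7, 3.4, 15.2]
grip_width: 0.685
```

drive_tool(rows=[[[0,0,0.0005,-0.01,255],[0,0,0.0005,-0.025,255],[0,0,0.0005,-0.04,255],[0,0,0.0005,-0.055,255],[0,0,0.0005,-0.055,255]]])

```text
time: 6.12
position: [0.5232, -0.1414, 0.0952]
tool_rot: [2.653, -1.681, 0.006]
ft_force: [-2.7, -0.1, 12.1]
grip_width: 0.685
```

```bash
python3 rel.py 0.522 -0.1405 0.096
```

```text
t 6.125 pos [ 0.5232 -0.1414  0.0952] ft [-2.72 -0.06 12.11] tq [ 0.25  0.6  -0.03] w 0.685 q [ 0.71  0.25 -0.55  1.87  0.15  1.06 -1.04]
x [ 0.427 -0.904  0.003] z [ 0.003 -0.002 -1.   ] yaw -64.7
shift/0.3 [-0.0044  0.0023 -0.0028]
```

drive_tool(rows=[[[0,0,0.002,-0.01,255],[0,0,0.0025,-0.025,255],[0,0,0.0025,-0.04,255],[0,0,0.0025,-0.055,255]]])

```text
time: 6.62
position: [0.5234, -0.141, 0.0951]
tool_rot: [2.789, -1.445, 0.006]
ft_force: [-4.2, 3.2, 15.8]
grip_width: 0.681
```

```bash
python3 rel.py 0.522 -0.1405 0.096;  python3 - <<'E'
from bench import ctrl
import cv2,numpy as np
d=ctrl.get_image('side'); im=d['img']
cv2.imwrite('pics/c3.png',cv2.resize(im[210:310,250:390],None,fx=5,fy=5,interpolation=cv2.INTER_CUBIC))
E
```

```text
t 6.625 pos [ 0.5234 -0.141   0.0951] ft [-4.15  3.23 15.79] tq [ 0.52  0.92 -0.33] w 0.681 q [ 0.73  0.26 -0.58  1.87  0.16  1.06 -0.87]
x [ 0.577 -0.817  0.003] z [ 0.003 -0.002 -1.   ] yaw -54.8
shift/0.3 [-0.0039  0.0029 -0.003 ]
```

View pics/c3.png

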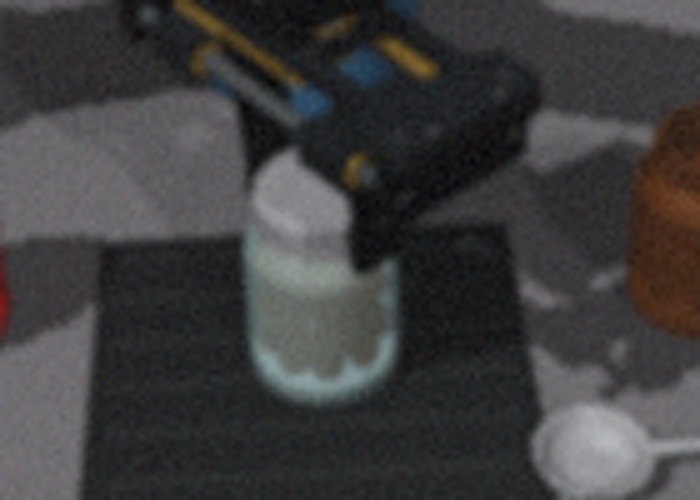

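drive_tool(rows=[[[0.001,0,0.0008,-0.012,255],[0.001,0,0.001,-0.028,255],[0.001,0,0.001,-0.044,255],[0.001,0,0.001,-0.06,255],[0.001,0,0.001,-0.076,255],[0.001,0,0.001,-0.092,255],[0.001,0,0.001,-0.108,255]]])

```text
time: 7.55
position: [0.5235, -0.141, 0.0949]
tool_rot: [2.993, -0.952, 0.005]
ft_force: [-4.4, 2.4, 17.4]
grip_width: 0.681
```

```bash
python3 rel.py 0.522 -0.1405 0.096
```

```text
t 7.55 pos [ 0.5235 -0.141   0.0949] ft [-4.35  2.39 17.45] tq [ 0.49  1.07 -0.15] w 0.681 q [ 0.77  0.26 -0.62  1.87  0.18  1.06 -0.54]
x [ 0.816 -0.578  0.003] z [ 0.003 -0.002 -1.   ] yaw -35.3
shift/0.3 [-0.0052  0.0015 -0.0037]
```

drive_tool(rows=[[[0,0,0,-0.014,255],[0,0,0,-0.03,255],[0,0,0,-0.046,255],[0,0,0,-0.062,255],[0,0,0,-0.078,255],[0,0,0,-0.094,255],[0,0,0,-0.11,255],[0,0,0,-0.126,255],[0,0,0,-0.142,255]]])

```text
time: 8.68
position: [0.5236, -0.1412, 0.0949]
tool_rot: [3.128, -0.266, 0.005]
ft_force: [-3.6, 1.6, 16.9]
grip_width: 0.68
```

```bash
python3 rel.py 0.522 -0.1405 0.096
```

```text
t 8.675 pos [ 0.5236 -0.1412  0.0949] ft [-3.56  1.59 16.93] tq [0.46 0.96 0.04] w 0.68 q [ 0.82  0.28 -0.69  1.87  0.2   1.06 -0.11]
x [ 0.986 -0.169  0.003] z [ 0.003 -0.002 -1.   ] yaw -9.7
shift/0.3 [-0.0058 -0.0015 -0.0037]
```

drive_tool(rows=[[[0,0,0,-0.014,255],[0,0,0,-0.03,255],[0,0,0,-0.045,255],[0,0,0,-0.045,255]]])

```text
time: 9.18
position: [0.5238, -0.1415, 0.0949]
tool_rot: [3.138, -0.046, 0.005]
ft_force: [-4.0, 1.4, 17.6]
grip_width: 0.681
```

```bash
python3 rel.py 0.522 -0.1405 0.096
```

```text
t 9.175 pos [ 0.5238 -0.1415  0.0949] ft [-4.04  1.4  17.65] tq [0.3  0.87 0.08] w 0.681 q [ 0.84  0.28 -0.71  1.87  0.21  1.06  0.02]
x [ 1.    -0.029  0.003] z [ 0.003 -0.003 -1.   ] yaw -1.7
shift/0.3 [-0.0062 -0.0031 -0.0036]
```

Turned 73° and the resisting moment is gone, so the thread should be released. Now ease off the press, then lift slowly while watching the force.

drive_tool(rows=[[[0,0,-0.004,0,255],[0,0,-0.008,0,255],[0,0,-0.011,0,255],[0,0,-0.014,0,255],[0,0,-0.014,0,255]]])

```text
time: 9.8
position: [0.5222, -0.1411, 0.0962]
tool_rot: [3.14, -0.047, 0.001]
ft_force: [1.1, 0.2, 2.9]
grip_width: 0.683
```

```bash
python3 rel.py 0.522 -0.1405 0.096
```

```text
t 9.8 pos [ 0.5222 -0.1411  0.0962] ft [1.13 0.2  2.92] tq [-0.3  -0.37  0.  ] w 0.683 q [ 0.84  0.28 -0.71  1.87  0.21  1.07  0.02]
x [ 1.    -0.03   0.001] z [ 0.001 -0.001 -1.   ] yaw -1.7
shift/0.3 [-0.0008 -0.0021  0.0006]
```

drive_tool(rows=[[[0,0,-0.003,0,255],[0,0,-0.006,0,255],[0,0,-0.009,0,255],[0,0,-0.012,0,255],[0,0,-0.012,0,255]]])

```text
time: 10.42
position: [0.522, -0.1405, 0.0997]
tool_rot: [3.141, -0.046, -0.0]
ft_force: [1.1, -0.7, -0.5]
grip_width: 0.679
```

```bash
python3 rel.py 0.522 -0.1405 0.096
```

```text
t 10.425 pos [ 0.522  -0.1405  0.0997] ft [ 1.14 -0.7  -0.5 ] tq [-0.17 -0.3   0.05] w 0.679 q [ 0.84  0.27 -0.71  1.86  0.2   1.08  0.03]
x [ 1.   -0.03 -0.  ] z [-0. -0. -1.] yaw -1.7
shift/0.3 [ 0.0002 -0.0001  0.0124]
```

The reading is only the lid's weight at 4.8 mm of rise, so it's free. Lift about 29 mm more.

drive_tool(rows=[[[0,0,-0.008,0,255],[0,0,-0.018,0,255],[0,0,-0.03,0,255],[0,0,-0.042,0,255],[0,0,-0.055,0,255],[0,0,-0.07,0,255],[0,0,-0.083,0,255],[0,0,-0.092,0,255],[0,0,-0.097,0,255],[0,0,-0.097,0,255],[0,0,-0.097,0,255],[0,0,-0.097,0,255]]])

```text
time: 11.92
position: [0.5219, -0.1405, 0.1287]
tool_rot: [-3.141, 0.047, 0.0]
ft_force: [-1.0, 0.0, -0.4]
grip_width: 0.68
```

```bash
python3 rel.py 0.522 -0.1405 0.096; python3 - <<'E'
from bench import ctrl
import cv2,numpy as np
o=[]
for n in('side','top'):
    d=ctrl.get_image(n); np.savez(f'{n}2.npz',**d); im=d['img']
    r,c=(200,250) if n=='side' else (150,350)
    o.append(cv2.resize(im[r:r+110,c:c+110],None,fx=3.6,fy=3.6,interpolation=cv2.INTER_CUBIC))
cv2.imwrite('pics/c4.png',np.hstack(o))
E
```

```text
t 11.925 pos [ 0.5219 -0.1405  0.1287] ft [-1.05  0.01 -0.43] tq [-0.04 -0.1  -0.01] w 0.68 q [ 0.86  0.24 -0.72  1.84  0.17  1.13  0.05]
x [ 1.   -0.03 -0.  ] z [-0.  0. -1.] yaw -1.7
shift/0.3 [0.0002 0.     0.109 ]
```

View pics/c4.png

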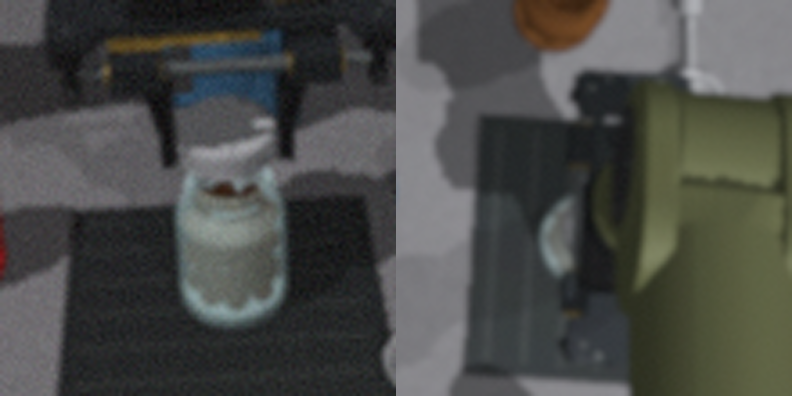

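```bash
python3 - <<'E'
from h import *
a=load('side2.npz')[0]
cv2.imwrite('pics/c5.png',cv2.convertScaleAbs(cv2.resize(a[215:265,285:345],None,fx=12,fy=12,interpolation=cv2.INTER_CUBIC),alpha=1.4))
_,K,R,t=load('side2.npz')
def pr(p): u=K@(R@np.array(p)+t); return ((u[:2]/u[2]-[285,215])*12).round()
c=np.array([.5215,-.1405])
for z in(.119,.1365,.098):
  print(z,[pr([*(c+.03*np.array(d)),z]).tolist() for d in((0,0),(-1,0),(1,0),(0,-1),(0,1))])
E
```

```text
0.119 [[320.0, 303.0], [151.0, 317.0], [489.0, 290.0], [335.0, 413.0], [307.0, 200.0]]
0.1365 [[317.0, 225.0], [145.0, 238.0], [488.0, 212.0], [331.0, 334.0], [304.0, 123.0]]
0.098 [[324.0, 395.0], [157.0, 408.0], [491.0, 381.0], [338.0, 506.0], [311.0, 290.0]]
```

View pics/c5.png

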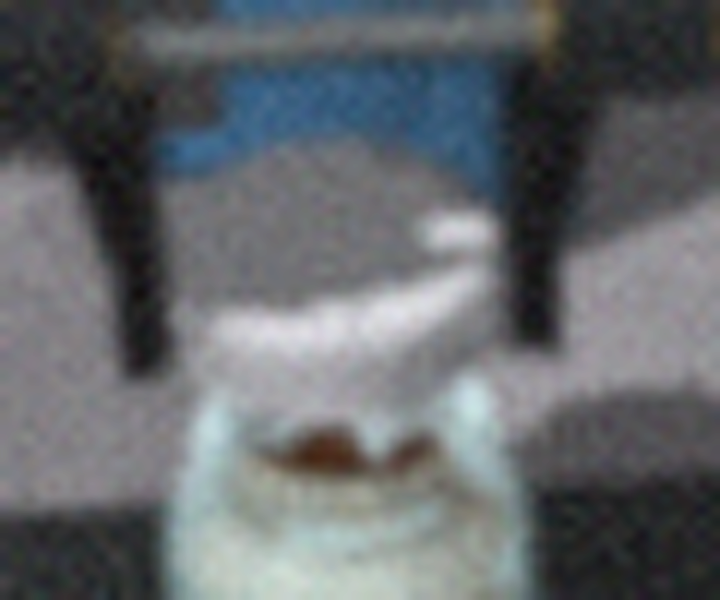

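The lid's front edge and lower edge sit where a level lid at z 0.119–0.137 would project. The slanted bright band across it is the gripper's shadow. One check that the jar hasn't moved, then hand in.

```bash
python3 - <<'E'
from h import *
a=load('side0.npz')[0];b=load('side2.npz')[0]
A=cv2.resize(a,None,fx=4,fy=4,interpolation=cv2.INTER_CUBIC);B=cv2.resize(b,None,fx=4,fy=4,interpolation=cv2.INTER_CUBIC)
for n,(r0,r1,c0,c1) in dict(jar=(268,294,292,336),bowl=(325,395,280,365),mug=(210,240,300,340),spoon=(285,315,355,450)).items():
    T=A[4*r0:4*r1,4*c0:4*c1]; S=B[4*r0-24:min(4*r1+24,1600),4*c0-24:4*c1+24]
    m=cv2.matchTemplate(S,T,cv2.TM_CCOEFF_NORMED); _,v,_,l=cv2.minMaxLoc(m); print(n,'shift px',(l[0]-24)/4,(l[1]-24)/4,round(v,3))
E
```

```text
jar shift px 0.25 0.5 0.984
bowl shift px 0.25 0.0 0.524
mug shift px 2.0 1.25 0.327
spoon shift px 0.0 0.0 0.991
```

```bash
python3 -c "
from bench import ctrl
print(ctrl.close_job()); s=ctrl.get_state(); print(s['time'],s['position'],s['ft_force'],s['grip_width'])"
```

```text
the job is handed in; nothing more can be done
None
the job is handed in; nothing more can be done
```

The lid is off and the job is handed in at about 12 s of the 38 s allowed. The interface gave no verdict.

**What I did:** I gripped the lid by its edge (52 N, 59.5 mm opening) and pressed down, 12 to 17.6 N at my readings. I turned it 73° anticlockwise until the turning moment fell from 0.33 N m to about zero. Then I eased off the press and lifted it straight up.

**Last checks:**
- **Lid:** it is still gripped (59 mm opening), and the wrist feels only about its weight (0.4 N). Its lower edge is about 21 mm above the rim. In the side view it looks level and centred over the jar to within a few millimetres.
- **Jar:** it had shifted by about half a pixel, roughly 1 mm.
- **Spoon:** it had not moved.

**Not confirmed or not agreeing:**
- **Mug and bowl:** the final image match was weak (0.33 and 0.52), probably because the gripper hides much of the mug and the light on the bowl had changed. The planned path stayed clear of both.
- **Jar rotation:** a plain round jar shows no turn in the images, so I only inferred from the forces that it stayed put.
- **Press force:** it was down to 12 N when I checked after the first 10° of turning, so I brought it back up.
- **Camera measurement:** the two views of the lid differed by about 3 mm. They put its top at 0.0995 m, against 0.1015 m from the text.

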